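Clamp the microtube box on the mixer with its twist-lock hold-down

ROBOT

A 6-joint arm with a two-finger parallel gripper is mounted at the origin on a cart in front of the work surface, level with it; the furniture and walls round the work are solid. World frame = base frame: x ahead of the robot, y to its left, z up, the work surface at z = 0. Lengths are in m, angles in rad, forces in N, time in s.
With the tool pointing down it reaches from about 0.4 to 0.825 m from the base axis. Payload 7 kg.
Tool frame: the origin (TCP) lies between the finger pads; the fingertips stand bot.nose_length ahead of it and the grasp point (between the pads) lies 3 mm ahead of it (bot.nose_length is the distance from the TCP to the fingertips, in m); z points along the fingers, y is the line along which they close (so a half turn about z gives the same grasp; the last joint's range is limited). The gripper opens to 88 mm and grips with 3 to 60 N. Pads are 19 mm wide; open, the fingers measure 130 mm over their backs; the gripper's body (78 mm by 193 mm) begins 47 mm behind the grasp point.
Start: joints at [1.44, 0.359, 0.012, 0, -1.224, -0.288], TCP at [0.275, 0.617, 0.249] pointing down, gripper open.
Joint ranges: [-3.07, 3.07], [-1.43, 2.12], [-1.02, 1.25], [-3.03, 1.67], [-3.05, -0], [-3.03, 3.03]. Speed limits (rad/s): [2.39, 2.39, 3.01, 3.14, 3.14, 3.14].

INTERFACE

Orientations are given as a unit quaternion [x, y, z, w].
In Python, from cell import bot gives the robot as it stands. The module is installed in compiled form; this text tells all that it offers.
- The arm moves only by the tool jog_arm, never from a script. Its argument "deltas" is a list of rows, each a list of 3 entries, a list of its own where there are three numbers: the opening, from -1 (shut) to 1 (fully open), so that 0 is half open, then the shift along the tool's x, y, z in mm, then the turn, a rotation vector about the tool's x, y, z in degrees. A call has 1 to 20 rows; each row is the pose to reach, as a shift and turn from the pose commanded when the call began, along the tool's axes at that moment; what a row does not reach only later rows make up. A row lasts 1/10 s, in which the tool goes at most 50 mm and 8.59 degrees, less where a joint would pass 70% of its speed; a pose out of reach is approached as far as the arm can. A call with a gripper value outside its range is refused whole. The fingers move at their own pace and stop on an object; "grip_force" is the grip in N (left out, the last holds). Time passes only in rows, so rows that repeat a pose let the fingers close. It gives the time, the measured TCP pose, the force, the opening and the grip force at its end, in the units of the state.
- bot.read_state(): the state, without advancing time (a new reading comes with each control period).
- bot.get_image(name): name is "scene" or "top" or "wrist"; returns (picture, depth): 400x640x3 uint8, blue, green, red; 400x640 float32, m along the optical axis (not along the pixel's ray), 0 where there is no reading.
- bot.get_calibration(name): a dict with "vfov" (degrees; the focal length in pixels is half the picture's height over the tangent of half this angle, whatever the lens; pixels are square), "cx", "cy" (the principal point, pixels), "R" (3x3) and "t" (3): a world point X has camera coordinates R X + t. Camera axes: x right, y down, z forward; pixel columns grow to the right and rows downward; lengths in m; the calibration is good to about 2 mm. A picture is of the moment at which its call begins: read the wrist's pose just before it. get_calibration takes no time and is no camera call; for the wrist camera it gives the pose at the moment of the call.
- bot.sign_off(): hands the job in; it is judged then, once.
The state is a dict: "clock": time; "qpos": joint angles; "joint_velocities": joint speeds; "effort": joint torques, N m; "eef_pos": TCP position; "eef_rot": TCP orientation; "force": force on the tool from outside, world axes, zero at the start; "torque": the same for the moment, N m; "opening": opening from 0.0 (shut) to 1.0 (fully open); "finger_force": force on a finger pad.
Only numpy, scipy, OpenCV 4.12 (cv2) and the standard library are available. Lean on these libraries where they do the work, as an engineer would, in place of code of your own. Each camera call takes 0.05 s, during which the arm holds its last target. There are 200 camera calls.

TASK

Clamp the blue microtube box on the mixer before it is run: turn the blue handle of the hold-down anticlockwise (seen from above) until it is fully unlocked, slide the rod down until its rubber foot presses on the lid of the box with about 12 N, and, still pressing, turn the handle fully back to lock it. When you let go, the locked rod must go on pressing the box down with 8 to 16 N; never load the box with more than 25 N, do not shift it, and leave the things around alone.

Things in the scene. Friction and masses are not known exactly. Their poses are not given: they have to be found in the camera images.
- mixer: rack mixer, fixed: white housing, platform 200 x 190 mm, 43 mm up, with a black insert; at the back a steel column and an arm that carries the lock head (44 x 32 mm, top 193 mm up, the highest part), through which the rod passes. Origin on the worktop under the rod's axis, about which the handle turns; its x points to the column (94 mm away), z up
- hold_down: the telescoping rod, with a black rubber foot (disc 40 mm across) at its lower end that does not turn; origin at the centre of the foot's underside. It slides up and down only: fully up the origin is 140 mm over the worktop, travel 45 mm. The rubber gives 1 mm per 25 N. Unlocked, a seal drags with about 3 N either way and the rod (0.2 kg) stays where it is left; locked, it holds about 45 N
- handle (a joint): angle of the handle, rad; 0 is fully locked (a stop; the bar then lies along the mixer's x), growing anticlockwise seen from above, 1.4 is fully unlocked (a stop). An oval cam on the rod bites between brake shoes over the last 0.4 rad towards 0 (up to about half a N m) and stays where it is left; above 0.6 it turns freely and the rod slides
- handle_grip (a point): point on the axis in the blue T-handle at the top of the rod, 16 mm over the underside of its bar, 111 mm over the underside of the foot; the bar is 48 mm long, 13 mm thick and 28 mm high. The bar lies along this point's x axis (grip it across y, from above); it moves down with the rod and turns with it, 1 : 1. Below the bar there are only the 17 mm collar and the 13 mm rod
- rack_box: blue microtube box with a clear closed lid, 120 x 154 x 60 mm, 0.3 to 0.65 kg, loose on the foam insert under the foot; origin at the centre of its underside. The lid's top is 60 mm over the origin and stiff
- white_box: white carton, 66 x 98 x 34 mm, loose, right of the mixer; leave it alone
- lab_timer: white bench timer, 62 x 68 x 20 mm, loose, right of the mixer; leave it alone
- tube_rack: white two-tier tube rack, 129 x 78 x 55 mm, loose, left of the mixer; leave it alone
- petri: petri dish, 62 mm across, 16 mm high, loose, left of the mixer; leave it alone

How it is judged:
On the way, in this order (a step that is already met when the one before it is completed fails the run):
1. the handle is unlocked with the foot still clear of the box (value of joint handle above 1.15 rad and contact force between hold_down and rack_box below 0.5 N), for 0.1 s.
2. the foot presses on the lid while the handle is still unlocked (value of joint handle above 1 rad and contact force between hold_down and rack_box above 4 N), for 0.1 s.
At the end, for the whole second after the job is handed in: The handle is turned back to within 0.15 rad of fully locked, and the foot of the released rod presses on the box with 8 to 16 N; the box is level (0.05 rad), at rest and within 10 mm of where it stood (value of joint handle below 0.15 rad and contact force between hold_down and rack_box between 8 and 16 N and angle between rack_box's own z axis and vertical below 0.05 rad and linear speed of rack_box below 0.01 m/s and distance of rack_box from where it was at the start of the episode below 0.01 m); the robot touches nothing.
It fails at once if the foot loads the box with more than 25 N (contact force between hold_down and rack_box above 25 N).
It fails at once if the box is shifted by more than 10 mm (distance of rack_box from where it was at the start of the episode above 0.01 m).
It fails at once if a thing standing round the mixer is moved by more than 10 mm (distance of any of white_box, lab_timer, tube_rack, petri from where it was at the start of the episode above 0.01 m).
It also fails if it takes over 54 s, if anything falls off the work surface, if the arm or the gripper's body presses on something with over 40 N, if the wrist force passes 120 N, or if a joint passes its speed limit or range.

## Working session

There is one attempt and no reset: what is moved stays moved. The work goes in short steps, Python scripts to look and compute and a tool call to move; the robot and the scene stay as the last step left them, time stands still between calls to the robot, and variables do not carry over. Pictures are saved under pics/ and viewed, at most 10 in all, crops included, and the job is handed in when it is done.

Besides the shell and the picture viewer there is one more tool, called after ">>>" as name(argument=value, ...) on one line, values as JSON. jog_arm: Moves the arm, as the interface text tells. Its arguments: {"type":"object","properties":{"deltas":{"type":"array","items":{"type":"array"}},"grip_force":{"type":"number"}},"required":["deltas"]}

```bash
mkdir -p pics; cat > h.py <<'E'
import numpy as np,cv2
from cell import bot
def world(n,d,u,v,z=None):
    c=bot.get_calibration(n);f=200/np.tan(np.radians(c['vfov'])/2)
    R=np.array(c['R']);t=np.array(c['t'])
    ray=np.array([(u-c['cx'])/f,(v-c['cy'])/f,1.])
    o=-R.T@t;r=R.T@ray
    k=d[v,u] if z is None else (z-o[2])/r[2]
    return o+k*r
E
python3 - <<'E'
from h import *
for n in('scene','top'):
    p,d=bot.get_image(n);cv2.imwrite(f'pics/{n}.png',p);np.save(n+'.npy',d)
    c=bot.get_calibration(n);print(n,c)
    P=p.astype(int)
    if n=='top':
        print(d[::50,::64])
s=bot.read_state();print(s,bot.nose_length)
E
```

```text
scene {'vfov': 54.78794714013263, 'cx': 316.89730523304917, 'cy': 197.88155229826108, 'R': array([[ 0.83979626, -0.54282165,  0.00932207],
       [-0.27756098, -0.44404349, -0.85193033],
       [ 0.46658563,  0.71286046, -0.52357217]]), 't': array([-0.2839904 ,  0.35858078,  0.68404752])}
top {'vfov': 55.346757152187585, 'cx': 320.38545132188466, 'cy': 196.19171695034194, 'R': array([[ 0.01952158, -0.99980645, -0.00244218],
       [-0.993317  , -0.01911684, -0.11382391],
       [ 0.11375519,  0.00464788, -0.99349794]]), 't': array([0.1732033 , 0.50585362, 1.06088759])}
[[0.8693152  0.8438887  0.93454087 0.949896   0.95028216 0.9275784
  0.91216654 0.9034656  0.937073   0.94132787]
 [1.1717926  1.1765051  1.1708696  1.1731569  1.1661177  1.1757642
  0.8696373  0.9668251  1.0967213  1.0948763 ]
 [1.1556624  1.0712423  1.1550837  1.137988   1.1567088  1.1212249
  0.9095631  1.1287053  1.0282936  1.1500033 ]
 [1.1393375  1.1386713  1.1356813  1.1368992  1.1333622  0.9450396
  1.1344175  1.1337532  1.1320357  1.1346793 ]
 [1.1219164  1.1214632  1.1166312  1.1233232  1.1159004  1.0083433
 
[... 386 characters left out ...]
]
{'clock': 0.1, 'qpos': array([ 1.44008980e+00,  3.59333146e-01,  1.11925281e-02, -3.06186657e-04,
       -1.22410166e+00, -2.88087568e-01]), 'joint_velocities': array([ 0.00248313, -0.00164351,  0.00229849,  0.00163685,  0.00149087,
       -0.00075122]), 'effort': array([-1.77419068e-03, -5.84165561e+01,  2.93755889e+01,  7.01548666e+00,
        1.02314207e-02, -4.79644996e-05]), 'eef_pos': array([0.27436352, 0.6163038 , 0.24772351]), 'eef_rot': array([ 9.78145326e-01, -2.07921084e-01, -8.66687357e-05,  7.32053482e-04]), 'force': array([-0.00691794, -0.01084526,  0.13181442]), 'torque': array([-0.01521503, -0.03686869,  0.01717104]), 'finger_force': 0.0, 'opening': 1.003488669696997} 0.022
```

View pics/top.png

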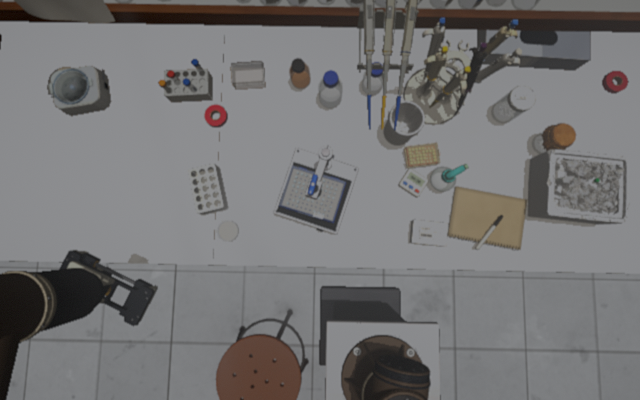

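View pics/scene.png

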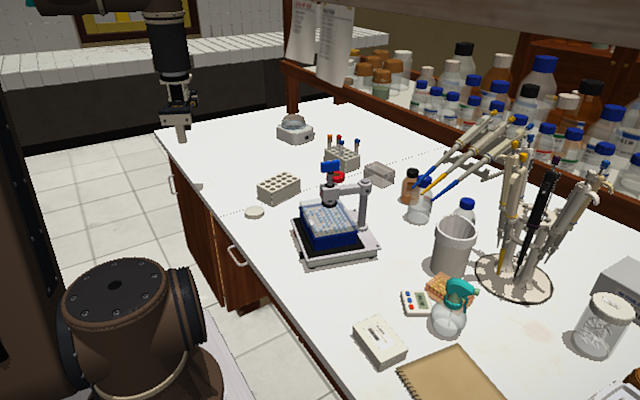

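The top view shows the mixer at about (316,190), with the blue handle near (314,184) and the column near (326,153). The scene view shows the handle at (330,167). I'll enlarge both.

```bash
python3 - <<'E'
from h import *
a=cv2.imread('pics/top.png')[140:240,265:370];b=cv2.imread('pics/scene.png')[150:275,285:385]
a=cv2.resize(a,None,fx=4,fy=4,interpolation=2);b=cv2.resize(b,(400,500),interpolation=2)
c=np.zeros((500,820,3),np.uint8);c[:400,:420]=a;c[:,420:]=b
cv2.imwrite('pics/crop.png',c[:,:800])
d=np.load('top.npy')
p=cv2.imread('pics/top.png').astype(int)
m=(p[:,:,0]>p[:,:,2]+60)&(p[:,:,0]>120)
m[:, :290]=0;m[:,340:]=0;m[:150]=0;m[215:]=0
for v,u in np.argwhere(m): print(u,v,np.round(world('top',d,u,v),3),p[v,u])
E
```

```text
313 175 [0.524 0.2   0.259] [122  76  59]
314 175 [0.524 0.197 0.258] [133  79  56]
315 175 [0.525 0.195 0.257] [136  85  65]
313 176 [0.522 0.2   0.258] [129  77  54]
314 176 [0.522 0.197 0.256] [141  82  53]
315 176 [0.522 0.195 0.257] [144  84  54]
316 176 [0.522 0.193 0.258] [137  82  57]
313 177 [0.52  0.2   0.256] [135  77  53]
314 177 [0.52  0.197 0.258] [143  84  55]
315 177 [0.52  0.195 0.258] [144  87  57]
316 177 [0.52  0.193 0.258] [131  78  54]
312 178 [0.517 0.202 0.258] [123  77  60]
313 178 [0.517 0.199 0.259] [138  79  52]
314 178 [0.517 0.197 0.26 ] [146  87  58]
315 178 [0.517 0.195 0.259] [143  86  57]
316 178 [0.518 0.193 0.256] [123  73  53]
312 179 [0.515 0.202 0.26 ] [128  80  61]
313 179 [0.515 0.199 0.261] [141  82  53]
314 179 [0.516 0.197 0.254] [146  88  59]
315 179 [0.515 0.195 0.258] [142  84  57]
312 180 [0.513 0.202 0.258] [132  78  54]
313 180 [0.513 0.199 0.256] [142  82  54]
314 180 [0.513 0.197 0.259] [145  86  56]
315 180 [0.513 0.195 0.258] [135  80  54]
312 181 [0.511 0.202 0.255] [132  82  62]
313 181 [0.511 0.199 0.258] [140  89  65]
314 181 
[... 383 characters left out ...]
7 0.201 0.256] [143  85  56]
313 187 [0.497 0.199 0.259] [137  81  54]
310 188 [0.495 0.206 0.257] [138  80  52]
311 188 [0.494 0.203 0.257] [145  87  57]
312 188 [0.494 0.201 0.258] [144  87  58]
313 188 [0.494 0.199 0.258] [130  78  54]
309 189 [0.492 0.208 0.256] [124  71  52]
310 189 [0.492 0.206 0.261] [142  86  61]
311 189 [0.492 0.203 0.258] [144  90  63]
312 189 [0.492 0.201 0.258] [144  89  62]
313 189 [0.493 0.199 0.256] [123  75  54]
309 190 [0.49  0.208 0.258] [128  80  62]
311 190 [0.49  0.203 0.258] [142  99  77]
312 190 [0.49  0.201 0.256] [139  86  60]
312 191 [0.488 0.201 0.258] [131  81  57]
312 192 [0.485 0.201 0.258] [124  74  53]
311 193 [0.483 0.203 0.257] [126  82  63]
```

View pics/crop.png

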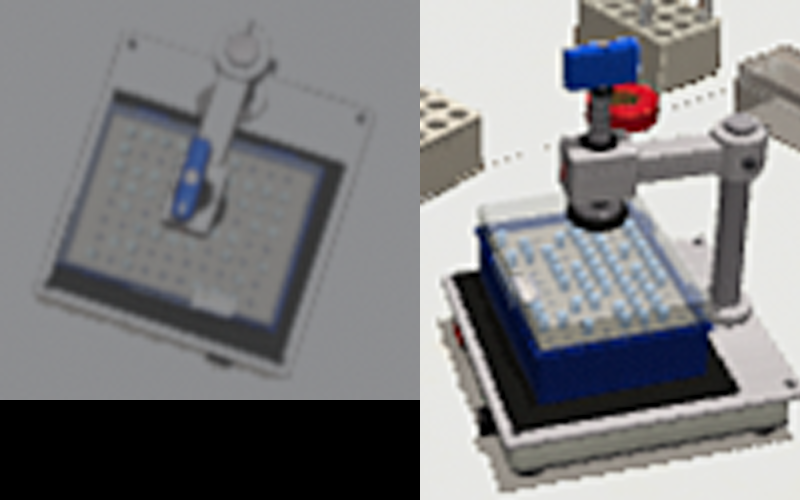

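The handle bar runs in the crop from (205,140) to (183,218), so its centre is near (0.503, 0.198), yaw about -16°. The platform edges give a mixer yaw of about -17.5°. I'll go above the handle and check from close up.

>>> jog_arm(deltas=[[1,[0,0,-50],[0,0,0]],[1,[0,0,-110],[0,0,0]],[1,[379,288,-110],[0,0,-7]],[1,[379,288,-110],[0,0,-7]],[1,[379,288,-110],[0,0,-7]],[1,[379,288,-110],[0,0,-7]],[1,[379,288,-110],[0,0,-7]],[1,[379,288,-110],[0,0,-7]],[1,[379,288,-110],[0,0,-7]],[1,[379,288,-110],[0,0,-7]],[1,[379,288,-110],[0,0,-7]],[1,[379,288,-110],[0,0,-7]],[1,[379,288,-110],[0,0,-7]],[1,[379,288,-110],[0,0,-7]],[1,[379,288,-110],[0,0,-7]],[1,[379,288,-110],[0,0,-7]],[1,[379,288,-110],[0,0,-7]],[1,[379,288,-110],[0,0,-7]]], grip_force=60)

```text
clock: 1.9
eef_pos: [0.5034, 0.2, 0.3585]
eef_rot: [0.989, -0.147, -0.0, 0.0]
force: [-0.2, 0.7, -0.9]
opening: 1.001
finger_force: 0.0
```

```bash
python3 - <<'E'
from h import *
s=bot.read_state();print(s['clock'],s['eef_pos'],s['eef_rot'],s['qpos'],s['force'])
p,d=bot.get_image('wrist');cv2.imwrite('pics/w1.png',p)
P=p.astype(int);m=((P[:,:,0]>P[:,:,2]+50)&(P[:,:,0]>100)&(d<.45)&(d>0))
W=np.array([world('wrist',d,u,v) for v,u in np.argwhere(m)])
W=W[(np.hypot(W[:,0]-.503,W[:,1]-.1985)<.05)&(W[:,2]>.22)]
T=W[W[:,2]>np.percentile(W[:,2],95)-.006]
print(len(W),np.percentile(W[:,2],[1,50,95]))
r=cv2.minAreaRect((T[:,:2]*1000).astype(np.float32));print(r)
E
```

```text
1.9 [0.50336345 0.20004002 0.35850944] [ 9.89109044e-01 -1.47184566e-01 -4.28578180e-05  2.62887632e-05] [ 7.40196450e-01  8.42420065e-02 -9.73184403e-02 -3.38729662e-05
 -1.38933076e+00  5.35163527e-01] [-0.22701338  0.6955463  -0.90803268]
508 [0.25507018 0.25799834 0.2593255 ]
((505.1422119140625, 199.66786193847656), (10.849784851074219, 44.938232421875), 75.02054595947266)
```

View pics/w1.png

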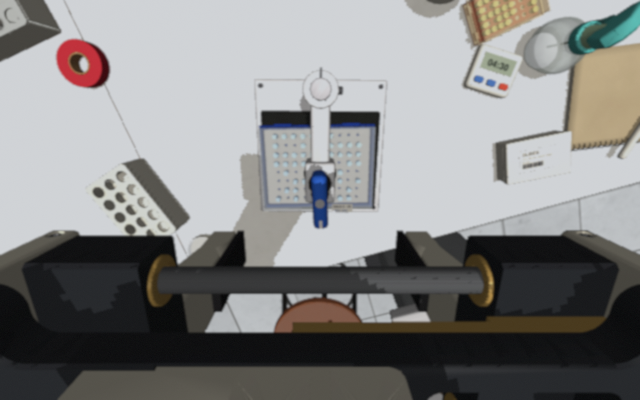

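The wrist view shows the handle bar from (318,172) to (321,228), centred on the tool. The mixer is aligned with the picture. The bar top is at z≈0.258 and its centre at (0.505, 0.1995). Next I descend and grip.

>>> jog_arm(deltas=[[1,[1.7,0,40],[0,0,0]],[1,[1.7,0,75],[0,0,0]],[1,[1.7,0,95],[0,0,0]],[1,[1.7,0,105],[0,0,0]],[1,[1.7,0,105],[0,0,0]],[1,[1.7,0,105],[0,0,0]],[-0.6,[1.7,0,105],[0,0,0]],[-0.6,[1.7,0,105],[0,0,0]],[-0.6,[1.7,0,105],[0,0,0]],[-0.6,[1.7,0,105],[0,0,0]],[-0.6,[1.7,0,105],[0,0,0]],[-1,[1.7,0,105],[0,0,0]],[-1,[1.7,0,105],[0,0,0]],[-1,[1.7,0,105],[0,0,0]],[-1,[1.7,0,105],[0,0,0]],[-1,[1.7,0,105],[0,0,0]],[-1,[1.7,0,105],[0,0,0]],[-1,[1.7,0,105],[0,0,0]]], grip_force=60)

```text
clock: 3.75
eef_pos: [0.5055, 0.1996, 0.2536]
eef_rot: [0.989, -0.147, 0.0, -0.0]
force: [2.1, 3.8, -0.8]
opening: 0.147
finger_force: 59.6
```

```bash
python3 - <<'E'
from h import *
s=bot.read_state();print({k:np.round(s[k],3) for k in('clock','eef_pos','eef_rot','force','torque','opening','finger_force','qpos')})
p,d=bot.get_image('scene');cv2.imwrite('pics/s2.png',cv2.resize(p[110:290,250:430],None,fx=3.3,fy=3.3,interpolation=2))
E
```

```text
{'clock': np.float64(3.75), 'eef_pos': array([0.505, 0.2  , 0.254]), 'eef_rot': array([ 0.989, -0.147,  0.   , -0.   ]), 'force': array([ 2.104,  3.766, -0.776]), 'torque': array([ 1.482, -0.37 ,  0.404]), 'opening': np.float64(0.147), 'finger_force': np.float64(59.647), 'qpos': array([ 0.737,  0.139, -0.272, -0.   , -1.159,  0.538])}
```

View pics/s2.png

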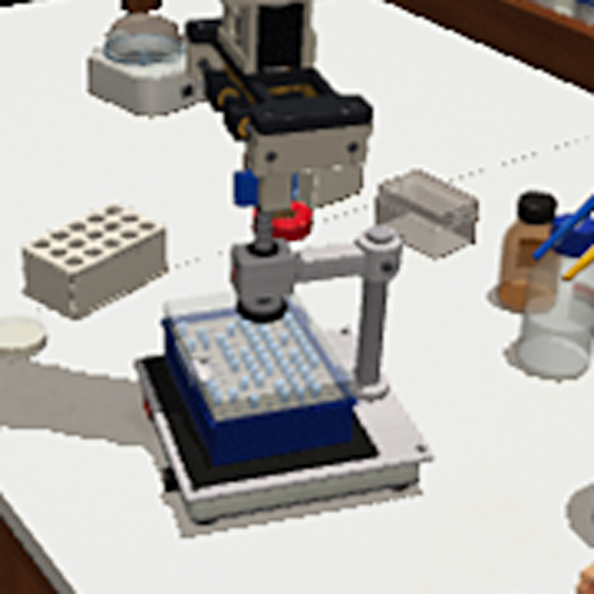

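The bar is gripped (opening 12.9 mm). Turning anticlockwise.

>>> jog_arm(deltas=[[-1,[0,-0.3,0],[0,0,-4]],[-1,[0,-0.3,0],[0,0,-8]],[-1,[0,-0.3,0],[0,0,-12]],[-1,[0,-0.3,0],[0,0,-16]],[-1,[0,-0.3,0],[0,0,-20]],[-1,[0,-0.3,0],[0,0,-24]],[-1,[0,-0.3,0],[0,0,-28]],[-1,[0,-0.3,0],[0,0,-32]],[-1,[0,-0.3,0],[0,0,-36]],[-1,[0,-0.3,0],[0,0,-40]],[-1,[0,-0.3,0],[0,0,-40]]], grip_force=60)

```text
clock: 4.9
eef_pos: [0.5055, 0.2002, 0.2536]
eef_rot: [0.98, 0.2, 0.001, -0.001]
force: [0.7, 5.4, -1.8]
opening: 0.144
finger_force: 59.7
```

```bash
cat > st.py <<'E'
from h import *
s=bot.read_state();x,y=s['eef_rot'][:2]
print({k:np.round(s[k],3).tolist() for k in('clock','eef_pos','force','torque','opening')},'yaw',np.degrees(2*np.arctan2(y,x)))
E
python3 st.py
```

```text
{'clock': 4.9, 'eef_pos': [0.506, 0.2, 0.254], 'force': [0.749, 5.357, -1.75], 'torque': [2.43, -0.068, 0.051], 'opening': 0.144} yaw 23.12495919900406
```

>>> jog_arm(deltas=[[-1,[0.3,-1,0],[0,0,-4]],[-1,[0.3,-1,0],[0,0,-8]],[-1,[0.3,-1,0],[0,0,-12]],[-1,[0.3,-1,0],[0,0,-16]],[-1,[0.3,-1,0],[0,0,-20]],[-1,[0.3,-1,0],[0,0,-24]],[-1,[0.3,-1,0],[0,0,-28]],[-1,[0.3,-1,0],[0,0,-32]],[-1,[0.3,-1,0],[0,0,-36]],[-1,[0.3,-1,0],[0,0,-36]],[-1,[0.3,-1,0],[0,0,-36]]], grip_force=60)

```text
clock: 6.0
eef_pos: [0.505, 0.2012, 0.2536]
eef_rot: [0.87, 0.492, 0.0, -0.001]
force: [-1.2, 5.5, -0.3]
opening: 0.143
finger_force: 59.7
```

```bash
python3 st.py
```

```text
{'clock': 6.0, 'eef_pos': [0.505, 0.201, 0.254], 'force': [-1.214, 5.517, -0.285], 'torque': [2.451, 0.685, 0.048], 'opening': 0.143} yaw 58.99629584417885
```

>>> jog_arm(deltas=[[-1,[0,0,1],[0,0,0]],[-1,[0,0,2.5],[0,0,0]],[-1,[0,0,4],[0,0,0]],[-1,[0,0,6],[0,0,0]],[-1,[0,0,8],[0,0,0]],[-1,[0,0,10],[0,0,0]],[-1,[0,0,12],[0,0,0]],[-1,[0,0,14],[0,0,0]],[-1,[0,0,16],[0,0,0]],[-1,[0,0,18],[0,0,0]]])

```text
clock: 7.0
eef_pos: [0.5051, 0.2012, 0.2358]
eef_rot: [0.87, 0.492, 0.001, -0.001]
force: [-1.4, 5.3, 1.7]
opening: 0.142
finger_force: 59.7
```

```bash
python3 - <<'E'
from st import *
p,d=bot.get_image('scene');cv2.imwrite('pics/s3.png',cv2.resize(p[150:270,285:385],(500,600),interpolation=2))
E
```

```text
{'clock': 7.0, 'eef_pos': [0.505, 0.201, 0.236], 'force': [-1.385, 5.348, 1.669], 'torque': [2.455, 0.925, 0.036], 'opening': 0.142} yaw 58.98908532632335
```

View pics/s3.png

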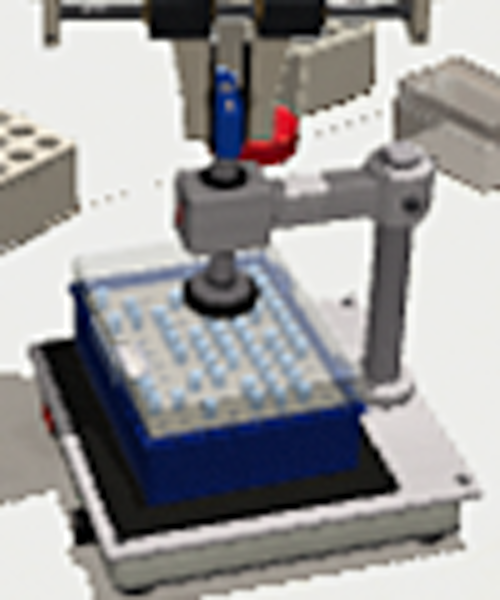

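The rod slid down 18 mm with the handle (foot at about (222,295) in the crop) and is still clear of the lid.

>>> jog_arm(deltas=[[-1,[0,0,1],[0,0,0]],[-1,[0,0,2],[0,0,0]],[-1,[0,0,3],[0,0,0]],[-1,[0,0,4],[0,0,0]],[-1,[0,0,5],[0,0,0]],[-1,[0,0,5.5],[0,0,0]],[-1,[0,0,6],[0,0,0]]])

```text
clock: 7.75
eef_pos: [0.5051, 0.2012, 0.2298]
eef_rot: [0.87, 0.492, 0.001, -0.001]
force: [-2.4, 5.7, 1.0]
opening: 0.141
finger_force: 59.7
```

>>> jog_arm(deltas=[[-1,[0,0,0.4],[0,0,0]],[-1,[0,0,0.8],[0,0,0]],[-1,[0,0,1.2],[0,0,0]]])

```text
clock: 8.05
eef_pos: [0.5051, 0.2012, 0.2286]
eef_rot: [0.87, 0.492, 0.001, -0.001]
force: [-2.5, 5.8, 1.3]
opening: 0.147
finger_force: 59.7
```

>>> jog_arm(deltas=[[-1,[0,0,0.4],[0,0,0]],[-1,[0,0,0.8],[0,0,0]]])

```text
clock: 8.25
eef_pos: [0.5051, 0.2012, 0.2278]
eef_rot: [0.87, 0.492, 0.001, -0.001]
force: [-2.9, 6.1, 1.4]
opening: 0.142
finger_force: 59.7
```

>>> jog_arm(deltas=[[-1,[0,0,0.4],[0,0,0]],[-1,[0,0,0.8],[0,0,0]]])

```text
clock: 8.45
eef_pos: [0.5052, 0.2013, 0.2275]
eef_rot: [0.87, 0.492, 0.001, -0.001]
force: [-3.0, 5.8, 5.6]
opening: 0.145
finger_force: 59.7
```

>>> jog_arm(deltas=[[-1,[0,0,0],[0,0,0]],[-1,[0,0,0],[0,0,0]]])

```text
clock: 8.65
eef_pos: [0.5052, 0.2013, 0.2275]
eef_rot: [0.87, 0.492, 0.001, -0.001]
force: [-3.6, 6.4, 4.5]
opening: 0.143
finger_force: 59.7
```

>>> jog_arm(deltas=[[-1,[0,0,0.2],[0,0,0]],[-1,[0,0,0.2],[0,0,0]],[-1,[0,0,0.2],[0,0,0]]])

```text
clock: 8.95
eef_pos: [0.5052, 0.2013, 0.2275]
eef_rot: [0.87, 0.492, 0.001, -0.001]
force: [-3.6, 5.1, 5.2]
opening: 0.144
finger_force: 59.7
```

>>> jog_arm(deltas=[[-1,[0,0,0.3],[0,0,0]],[-1,[0,0,0.6],[0,0,0]],[-1,[0,0,0.6],[0,0,0]],[-1,[0,0,0.6],[0,0,0]]])

```text
clock: 9.35
eef_pos: [0.5053, 0.2013, 0.2273]
eef_rot: [0.87, 0.492, 0.001, -0.001]
force: [-3.7, 6.6, 8.0]
opening: 0.146
finger_force: 59.7
```

>>> jog_arm(deltas=[[-1,[0,0,0.4],[0,0,0]],[-1,[0,0,0.8],[0,0,0]],[-1,[0,0,0.8],[0,0,0]],[-1,[0,0,0.8],[0,0,0]]])

```text
clock: 9.75
eef_pos: [0.5054, 0.2013, 0.2271]
eef_rot: [0.87, 0.493, 0.001, -0.001]
force: [-6.8, 5.8, 12.5]
opening: 0.144
finger_force: 59.8
```

>>> jog_arm(deltas=[[-1,[0,0,0],[0,0,0]]])

```text
clock: 9.85
eef_pos: [0.5054, 0.2013, 0.2271]
eef_rot: [0.87, 0.493, 0.001, -0.001]
force: [-5.6, 4.9, 12.0]
opening: 0.146
finger_force: 59.8
```

>>> jog_arm(deltas=[[-1,[0,0,0],[0,0,0]]])

```text
clock: 9.95
eef_pos: [0.5054, 0.2014, 0.2271]
eef_rot: [0.87, 0.493, 0.001, -0.001]
force: [-6.3, 5.3, 12.3]
opening: 0.144
finger_force: 59.8
```

>>> jog_arm(deltas=[[-1,[0,0,0],[0,0,0]]])

```text
clock: 10.05
eef_pos: [0.5054, 0.2013, 0.2271]
eef_rot: [0.87, 0.493, 0.001, -0.001]
force: [-5.6, 5.3, 11.7]
opening: 0.144
finger_force: 59.8
```

>>> jog_arm(deltas=[[-1,[0,0,0.2],[0,0,4]],[-1,[0,0,0.2],[0,0,8]],[-1,[0,0,0.2],[0,0,12]],[-1,[0,0,0.2],[0,0,16]],[-1,[0,0,0.2],[0,0,20]],[-1,[0,0,0.2],[0,0,24]],[-1,[0,0,0.2],[0,0,28]],[-1,[0,0,0.2],[0,0,32]],[-1,[0,0,0.2],[0,0,36]],[-1,[0,0,0.2],[0,0,39]],[-1,[0,0,0.2],[0,0,39]]])

```text
clock: 11.15
eef_pos: [0.5059, 0.2007, 0.2271]
eef_rot: [0.985, 0.173, 0.001, -0.0]
force: [-3.2, 2.5, 11.8]
opening: 0.14
finger_force: 59.7
```

>>> jog_arm(deltas=[[-1,[0,0,0],[0,0,0]]])

```text
clock: 11.25
eef_pos: [0.5059, 0.2006, 0.2271]
eef_rot: [0.985, 0.174, 0.001, -0.0]
force: [-3.8, 2.0, 13.1]
opening: 0.142
finger_force: 59.7
```

>>> jog_arm(deltas=[[-1,[0,0,0],[0,0,0]]])

```text
clock: 11.35
eef_pos: [0.5059, 0.2006, 0.2271]
eef_rot: [0.985, 0.174, 0.001, -0.0]
force: [-3.0, 2.6, 12.1]
opening: 0.143
finger_force: 59.7
```

>>> jog_arm(deltas=[[-1,[0,0,0.2],[0,0,0]],[-1,[0,0,0.2],[0,0,4]],[-1,[0,0,0.2],[0,0,8]],[-1,[0,0,0.2],[0,0,12]],[-1,[0,0,0.2],[0,0,16]],[-1,[0,0,0.2],[0,0,20]],[-1,[0,0,0.2],[0,0,24]],[-1,[0,0,0.2],[0,0,28]],[-1,[0,0,0.2],[0,0,31]],[-1,[0,0,0.2],[0,0,34]],[-1,[0,0,0.2],[0,0,36]],[-1,[0,0,0.2],[0,0,37.5]],[-1,[0,0,0.2],[0,0,37.5]]])

```text
clock: 12.65
eef_pos: [0.5057, 0.2001, 0.2271]
eef_rot: [0.988, -0.152, 0.001, -0.0]
force: [-4.5, 1.3, 14.5]
opening: 0.146
finger_force: 59.8
```

```bash
python3 st.py
```

```text
{'clock': 12.65, 'eef_pos': [0.506, 0.2, 0.227], 'force': [-4.504, 1.308, 14.491], 'torque': [0.095, 1.928, 0.672], 'opening': 0.146} yaw -17.46384965496475
```

>>> jog_arm(deltas=[[-1,[0,0,0],[0,0,1]],[-1,[0,0,0],[0,0,2]],[-1,[0,0,0],[0,0,2]]])

```text
clock: 12.95
eef_pos: [0.5056, 0.1999, 0.227]
eef_rot: [0.986, -0.169, 0.001, 0.0]
force: [-4.9, -0.1, 13.7]
opening: 0.146
finger_force: 59.8
```

```bash
python3 st.py
```

```text
{'clock': 12.95, 'eef_pos': [0.506, 0.2, 0.227], 'force': [-4.944, -0.13, 13.712], 'torque': [-0.198, 1.934, 0.703], 'opening': 0.146} yaw -19.447841425408708
```

>>> jog_arm(deltas=[[-1,[0,0,-0.8],[0,0,0]],[-1,[0,0,-1.6],[0,0,0]],[-1,[0,0,-1.6],[0,0,0]],[-1,[0,0,-1.6],[0,0,0]]])

```text
clock: 13.35
eef_pos: [0.5055, 0.1998, 0.2271]
eef_rot: [0.986, -0.169, 0.0, 0.0]
force: [-0.1, 0.0, 6.7]
opening: 0.144
finger_force: 59.8
```

>>> jog_arm(deltas=[[-1,[0,0,-0.6],[0,0,0]],[-1,[0,0,-1.2],[0,0,0]],[-1,[0,0,-1.2],[0,0,0]],[-0.2,[0,0,-1.2],[0,0,0]],[0,[0,0,-1.2],[0,0,0]],[0,[0,0,-1.2],[0,0,0]],[0,[0,0,-1.2],[0,0,0]],[0,[0,0,-1.2],[0,0,0]],[0,[0,0,-20],[0,0,0]],[0,[0,0,-60],[0,0,0]],[0,[0,0,-100],[0,0,0]],[0,[0,0,-130],[0,0,0]],[0,[0,0,-130],[0,0,0]],[0,[0,0,-130],[0,0,0]]])

```text
clock: 14.75
eef_pos: [0.5052, 0.2004, 0.3568]
eef_rot: [0.986, -0.169, 0.0, -0.001]
force: [-0.1, -0.3, 0.3]
opening: 0.499
finger_force: 0.0
```

```bash
python3 - <<'E'
from st import *
p,d=bot.get_image('wrist');cv2.imwrite('pics/w2.png',cv2.resize(p[60:240,220:420],(666,600),interpolation=2))
P=p.astype(int);m=((P[:,:,0]>P[:,:,2]+50)&(P[:,:,0]>100)&(d<.45)&(d>0))
W=np.array([world('wrist',d,u,v) for v,u in np.argwhere(m)])
W=W[(np.hypot(W[:,0]-.505,W[:,1]-.2)<.05)&(W[:,2]>.19)]
T=W[W[:,2]>np.percentile(W[:,2],95)-.006]
print(np.percentile(W[:,2],[5,50,95]),cv2.minAreaRect((T[:,:2]*1000).astype(np.float32)))
E
```

```text
{'clock': 14.75, 'eef_pos': [0.505, 0.2, 0.357], 'force': [-0.135, -0.275, 0.258], 'torque': [-0.053, 0.017, 0.001], 'opening': 0.499} yaw -19.5012043428556
[0.22875731 0.23061479 0.23179841] ((504.6053466796875, 199.67189025878906), (12.013962745666504, 44.88878631591797), 72.61834716796875)
```

View pics/w2.png

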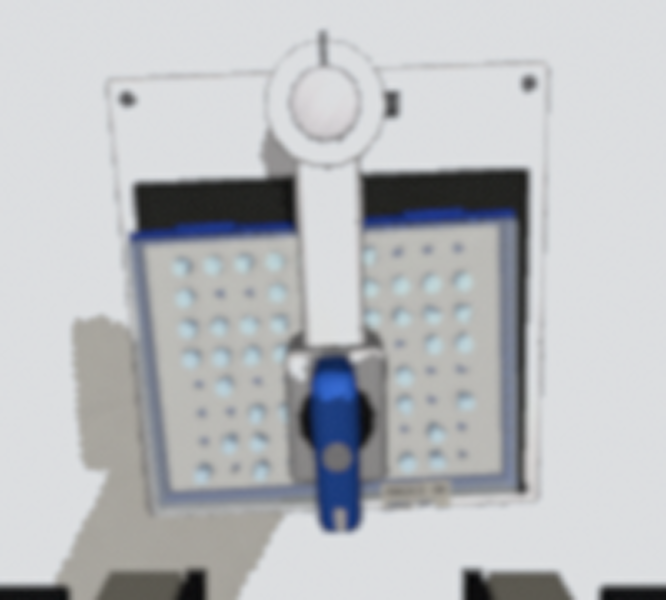

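The handle (crop (335,360) to (340,530)) lies along the arm. Its yaw is about -17.4°, matching the mixer, so it is locked. The rod stayed down, the box has not moved, and the gripper is clear.

```bash
python3 -c "
from cell import bot
print(bot.sign_off())"
```

```text
the job is handed in; nothing more can be done
None
```

The job is handed in: the handle is locked again with the foot pressing on the lid at an estimated 12 N (from the wrist force, not measured at the foot), the box shows no shift in the last picture, and the gripper is clear; the sign-off returned no verdict.

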